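# Pack a sample tin in its transport crate

## Robot

A 7-joint arm with a two-finger parallel gripper is mounted at the origin on the work surface. World frame = base frame: x ahead of the robot, y to its left, z up, the work surface at z = 0. Lengths are in m, angles in degrees, forces in N, time in s.
With the tool pointing down it reaches from about 0.35 to 0.9 m from the base axis. Payload 8.1 kg.
Tool frame: the origin (TCP) lies midway between the tips of the shut fingers; the grasp point (between the pads) lies 19 mm behind it (pinch_z is the distance from the TCP to the grasp point, in m); z points along the fingers, x is the direction in which the jaws open and shut, and the axes are right-handed (so a half turn about z gives the same grasp; the last joint's range is limited). The gripper opens to 85 mm and grips with 20 to 120 N. Pads are 22 mm wide; open, the fingers measure 114 mm over their backs; the gripper's body (76 mm by 85 mm) begins 54 mm behind the grasp point. The pads swing forward as they close: fully open they stand 13 mm farther back than shut.
Start: joints at [-81.853, 24.895, 1.432, 90.138, -0.665, 64.973, -4.303], TCP at [0.152, 0.606, 0.231] pointing down, gripper open.
Joint ranges: [-149.89, 149.89], [-25.12, 119.58], [-72.63, 75.52], [4.76, 147.25], [-75.54, 255.54], [6.69, 114.76], [-157.13, 157.13]. Speed limits (degrees/s): [127.2, 127.2, 172.46, 172.46, 180, 180, 180].

## Interface

Orientations are given as a 3x3 rotation matrix whose columns are the frame's x, y, z axes.
In Python, from plant import get_obs, grab_frame, get_calibration, sign_off, pinch_z gives the robot as it stands.
- The arm moves only by the shell command python3 -m inch 'ROWS' [OPENING] [FORCE]. ROWS is JSON, a list that holds one entry, the list of rows, each a list of 6 numbers: the shift along the tool's x, y, z in units of 25 mm (1.0 is 25 mm), then the turn, a rotation vector about the tool's x, y, z in rad. In form: [[[tx, ty, tz, ax, ay, az], ...]]. A call has 1 to 8 rows; each row is the pose to reach, as a shift and turn from the pose commanded when the call began, along the tool's axes at that moment; what a row does not reach only later rows make up. A row lasts 1/12 s, in which the tool goes at most 41.7 mm and 7.16 degrees, less where a joint would pass 70% of its speed; a pose out of reach is approached as far as the arm can. A call with a gripper value outside its range is refused whole. OPENING is the gripper command: -1 is fully open, 1 is shut, values between are in proportion, set as the call begins (- or left out, the last holds). The fingers move at their own pace and stop on an object; FORCE is the grip in N (left out, the last holds). Time passes only in rows, so rows that repeat a pose let the fingers close. It gives the time, the measured TCP pose, the force and the opening at its end, in the units of the state.
- get_obs(): the state, without advancing time (a new reading comes with each control period).
- grab_frame(name): name is "side" or "top"; returns the picture (420x560x3 uint8, red, green, blue); there is no depth.
- get_calibration(name): a dict with "fx", "fy", "cx", "cy" (pixels), "R" (3x3) and "t" (3): a world point X has camera coordinates R X + t. Camera axes: x right, y down, z forward; pixel columns grow to the right and rows downward; lengths in m; the calibration is good to about 2 mm. A picture is of the moment at which its call begins. get_calibration takes no time and is no camera call.
- sign_off(): hands the job in, once; it reports no verdict.
The state is a dict: "time": time; "q": joint angles; "dq": joint speeds; "joint_efforts": joint torques, N m; "position": TCP position; "eef_rot": TCP orientation; "contact_force": force on the tool from outside, world axes, zero at the start; "ft_torque": the same for the moment, N m; "grip_width": opening from 0.0 (shut) to 1.0 (fully open).
Only numpy, scipy, OpenCV 4.12 (cv2) and the standard library are available. Lean on these libraries where they do the work, as an engineer would, in place of code of your own. Each camera call takes 0.05 s, during which the arm holds its last target. There are 200 camera calls.

## Task

Pack the paint sample for dispatch: gently set the square tin upright into the pocket of the small plywood crate, then the open spacer frame flat on top of it, then the lid board with its knob up, each fully home and square before the next, and none of them dropped. Then turn the wooden turnbutton square across the lid so that it holds it down (either way round will do), and let go of everything. Leave the round tin, the tape roll and the cutter where they are.

Things in the scene. Friction and masses are not known exactly. Their poses are not given: they have to be found in the camera images.
- crate: Small fixed plywood crate. Origin: under the pocket's centre, at table height. Pocket 68 x 68 mm, floor at z 10, rim at z 74 mm, top 6 mm bevelled (4 mm wider each side). Outside x -46 to 68, y -46 to 46 mm. x walls closed; the thick one at +x carries the turnbutton. The y walls have a 44 mm wide gap in the middle, open from rim to floor, for fingers that hold a part by its y sides.
- tin: Square bare-steel sample tin, 64 x 64 mm and 36 mm high, with a flat round closure in its top. Stands on the table. Origin: centre of its underside; z up.
- spacer: Square open wooden frame (spacer), 64 x 64 mm outside, 14 mm thick, with a 36 x 36 mm square hole through it (bars 14 mm wide). Lies flat. Origin: centre of its underside.
- lid: Square plywood lid board, 64 x 64 mm and 12 mm thick, with a round upright wooden knob in the centre of its top, 20 mm in diameter and 24 mm high (36 mm overall). Origin: centre of the board's underside; z up.
- turnbutton (a joint): Angle of the turnbutton about its vertical pivot, rad, anticlockwise from above: 0 = the bar lies along the crate's y, clear of the pocket; +1.57 or -1.57 = square across the lid. Stops at +-1.7. It turns stiffly and stays where it is left. It starts within 0.3 of 0.
- turnbutton_top (a point): Centre of the turnbutton's top, on its pivot axis: 50 mm from the crate's origin along its +x, 91.5 mm above the table. Dark wooden bar 16 mm wide, 60 mm long (30 mm each side of the pivot), 16 mm high; its underside is 1.5 mm above the rim and 3.5 mm above the lid board once all is home. The point's y runs along the bar.
- round_tin: Bystander: round steel paint tin, 72 mm in diameter, 72 mm high. Origin: centre of its underside. Leave alone.
- tape_roll: Bystander: roll of clear packing tape lying flat behind the crate, 100 mm in diameter, 48 mm high. Origin: centre of its underside. Leave alone.
- cutter: Bystander: flat grey carton cutter, about 170 mm long, 22 mm wide, 16 mm high, lying between the robot and the crate. Origin: under the middle of its handle. Leave alone.

How it is judged (in metres and radians):
On the way, in this order (a step that is already met when the one before it is completed fails the run):
1. the square tin is home in the pocket, square and let go (x of tin in the frame of crate between -0.004 and 0.004 m and y of tin in the frame of crate between -0.004 and 0.004 m and z of tin in the frame of crate between 0.006 and 0.013 m and angle between tin's own z axis and vertical below 0.07 rad and (angle between the x axis of tin and the x axis of crate, either way round below 0.12 rad or angle between the x axis of tin and the y axis of crate, either way round below 0.12 rad) and contact force between tin and the fingers below 0.3 N), for 0.2 s.
2. the spacer frame is home in the pocket, square and let go, on top of the square tin (x of spacer in the frame of crate between -0.004 and 0.004 m and y of spacer in the frame of crate between -0.004 and 0.004 m and z of spacer in the frame of crate between 0.042 and 0.049 m and angle between each of spacer, tin's own z axis and vertical below 0.07 rad and (angle between the x axis of spacer and the x axis of crate, either way round below 0.12 rad or angle between the x axis of spacer and the y axis of crate, either way round below 0.12 rad) and contact force between spacer and the fingers below 0.3 N and x of tin in the frame of crate between -0.004 and 0.004 m and y of tin in the frame of crate between -0.004 and 0.004 m and z of tin in the frame of crate between 0.006 and 0.013 m and (angle between the x axis of tin and the x axis of crate, either way round below 0.12 rad or angle between the x axis of tin and the y axis of crate, either way round below 0.12 rad)), for 0.2 s.
3. the lid board is home in the pocket, square and let go, on top of the spacer frame (x of lid in the frame of crate between -0.004 and 0.004 m and y of lid in the frame of crate between -0.004 and 0.004 m and z of lid in the frame of crate between 0.056 and 0.063 m and angle between each of lid, tin, spacer's own z axis and vertical below 0.07 rad and (angle between the x axis of lid and the x axis of crate, either way round below 0.12 rad or angle between the x axis of lid and the y axis of crate, either way round below 0.12 rad) and contact force between lid and the fingers below 0.3 N and x of tin in the frame of crate between -0.004 and 0.004 m and y of tin in the frame of crate between -0.004 and 0.004 m and z of tin in the frame of crate between 0.006 and 0.013 m and (angle between the x axis of tin and the x axis of crate, either way round below 0.12 rad or angle between the x axis of tin and the y axis of crate, either way round below 0.12 rad) and x of spacer in the frame of crate between -0.004 and 0.004 m and y of spacer in the frame of crate between -0.004 and 0.004 m and z of spacer in the frame of crate between 0.042 and 0.049 m and (angle between the x axis of spacer and the x axis of crate, either way round below 0.12 rad or angle between the x axis of spacer and the y axis of crate, either way round below 0.12 rad)), for 0.2 s.
4. the turnbutton is turned across the lid ((value of joint turnbutton above 1.25 rad or value of joint turnbutton below -1.25 rad)), for 0.1 s.
At the end, for the whole second after the job is handed in: Tin, spacer, lid stacked in this order in the pocket, at rest: tilt under 0.07 rad, square to the crate within 0.12 rad, centred within 4 mm in its x and y, undersides at 10, 46, 60 mm (+3/-4 mm) above the crate's underside; turnbutton at least 1.25 rad either way from 0 (x of tin in the frame of crate between -0.004 and 0.004 m and y of tin in the frame of crate between -0.004 and 0.004 m and z of tin in the frame of crate between 0.006 and 0.013 m and angle between each of tin, spacer, lid's own z axis and vertical below 0.07 rad and (angle between the x axis of tin and the x axis of crate, either way round below 0.12 rad or angle between the x axis of tin and the y axis of crate, either way round below 0.12 rad) and x of spacer in the frame of crate between -0.004 and 0.004 m and y of spacer in the frame of crate between -0.004 and 0.004 m and z of spacer in the frame of crate between 0.042 and 0.049 m and (angle between the x axis of spacer and the x axis of crate, either way round below 0.12 rad or angle between the x axis of spacer and the y axis of crate, either way round below 0.12 rad) and x of lid in the frame of crate between -0.004 and 0.004 m and y of lid in the frame of crate between -0.004 and 0.004 m and z of lid in the frame of crate between 0.056 and 0.063 m and (angle between the x axis of lid and the x axis of crate, either way round below 0.12 rad or angle between the x axis of lid and the y axis of crate, either way round below 0.12 rad) and (value of joint turnbutton above 1.25 rad or value of joint turnbutton below -1.25 rad) and linear speed of each of tin, spacer, lid below 0.02 m/s); the robot touches nothing.
It fails at once if the round tin, the tape roll or the cutter is moved by more than 25 mm (distance of any of round_tin, tape_roll, cutter from where it was at the start of the episode above 0.025 m).
It fails at once if tin, spacer or lid is dropped (faster than 0.5 m/s, as after a fall of 13 mm, while not held) ((linear speed of tin above 0.5 m/s and contact force between tin and the fingers below 0.05 N) or (linear speed of spacer above 0.5 m/s and contact force between spacer and the fingers below 0.05 N) or (linear speed of lid above 0.5 m/s and contact force between lid and the fingers below 0.05 N)).
It also fails if it takes over 72 s, if anything falls off the work surface, if the arm or the gripper's body presses on something with over 40 N, if the wrist force passes 120 N, or if a joint passes its speed limit or range.

## Working session

There is one attempt and no reset: what is moved stays moved. The work goes in short steps, Python scripts to look and compute and a shell command to move; the robot and the scene stay as the last step left them, time stands still between calls to the robot, and variables do not carry over. Pictures are saved under pics/ and viewed, about 8 in all and at most 12, crops included, and the job is handed in when it is done.

```bash
ls; mkdir -p pics
python3 - <<'E'
from plant import *
import cv2,numpy as np
print(get_obs()); print(pinch_z if not callable(pinch_z) else pinch_z())
ims=[]
for n in("side","top"):
    im=grab_frame(n); cv2.imwrite(f"pics/{n}0.png",im[:,:,::-1]); c=get_calibration(n); print(n,c)
E
```

```text
pics
{'time': 0.0, 'q': array([-81.85315645,  24.93710386,   1.43138086,  90.1888075 ,
        -0.66504923,  64.9734285 ,  -4.30395602]), 'dq': array([-0.01858142,  0.00235954,  0.20581148,  0.04045309, -0.01689008,
       -0.04507983, -0.06571655]), 'joint_efforts': array([ 5.13356536e-04, -6.70481873e+01,  1.02519125e+00, -3.16210270e+01,
        1.55273342e-02,  1.23540583e-02, -1.96071306e-05]), 'position': array([0.15140574, 0.60586449, 0.23052099]), 'eef_rot': array([[ 2.42448209e-01,  9.70164319e-01, -2.46146226e-04],
       [ 9.70163060e-01, -2.42448292e-01, -1.56947432e-03],
       [-1.58232572e-03,  1.41714262e-04, -9.99998738e-01]]), 'contact_force': array([-0.09586214,  0.47748736, -0.20530962]), 'ft_torque': array([ 0.00456302, -0.02013155, -0.02524939]), 'grip_width': 1.0004344304938226}
0.0187
side {'fx': 390.8089832281858, 'fy': 390.8089832281858, 'cx': 280.3611068525964, 'cy': 208.98933045964486, 'R': array([[-0.98542651, -0.16871652,  0.02166389],
       [-0.12862634,  0.65574533, -0.74394444],
       [ 0.11130972, -0.73588912, -0.66789022]]), 't': array([0.5629581 , 0.14811755, 0.89269042])}
top {'fx': 418.88395988364977, 'fy': 418.88395988364977, 'cx': 273.9060774933144, 'cy': 213.47407502412614, 'R': array([[ 0.02395222, -0.99941801,  0.02428841],
       [-0.98797176, -0.02737655, -0.15219175],
       [ 0.15276811, -0.02035093, -0.9880525 ]]), 't': array([-0.020866  ,  0.59080264,  0.86050906])}
```

View pics/top0.png

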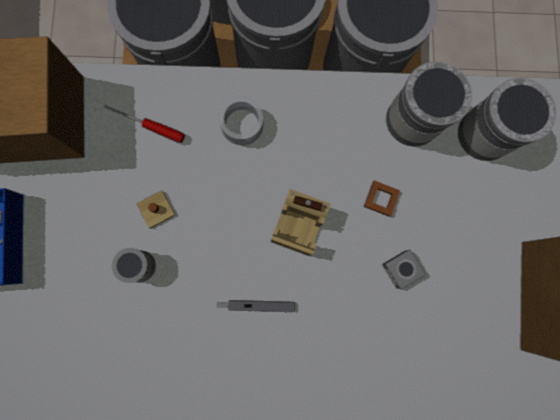

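View pics/side0.png

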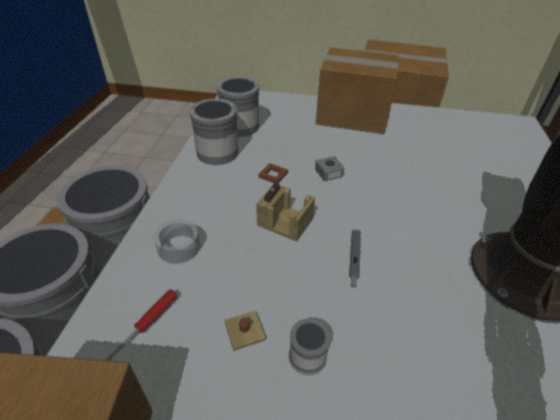

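Top view: crate about (302,222), turnbutton (308,203), spacer (382,198), tin (406,269), lid (156,209), round tin (134,265), tape (243,122) and cutter (262,306). The side view shows the same items, with the arm clear of them all. I'll look closer and measure next.

```bash
cat > h.py <<'E'
import numpy as np,cv2
from plant import *
def ray(cam,px,z):
    c=get_calibration(cam);R=np.array(c["R"]);t=np.array(c["t"])
    px=np.atleast_2d(px).astype(float)
    d=np.c_[(px[:,0]-c["cx"])/c["fx"],(px[:,1]-c["cy"])/c["fy"],np.ones(len(px))]@R
    o=-R.T@t
    return o+d*((z-o[2])/d[:,2])[:,None]
def proj(cam,X):
    c=get_calibration(cam);p=np.atleast_2d(X)@np.array(c["R"]).T+c["t"]
    return np.c_[c["fx"]*p[:,0]/p[:,2]+c["cx"],c["fy"]*p[:,1]/p[:,2]+c["cy"]]
def rect(pts):  # min area rect in mm on world xy
    r=cv2.minAreaRect((pts[:,:2]*1000).astype(np.float32)); return r
E
python3 - <<'E'
from h import *
im=cv2.imread("pics/top0.png")
hsv=cv2.cvtColor(im,cv2.COLOR_BGR2HSV)
for n,p in dict(crate_rimx=(295,247),btn=(302,203),spacer=(373,197),tin=(395,268),tintop=(406,262),lid=(148,210),knob=(153,208),table=(350,250),shadow=(335,225)).items(): print(n,p,hsv[p[1],p[0]])
a=cv2.resize(im[180:300,260:440],None,fx=4.4,fy=4.4,interpolation=cv2.INTER_CUBIC)
cv2.imwrite("pics/crop1.png",np.clip(a*1.3,0,255).astype(np.uint8))
E
```

```text
crate_rimx (295, 247) [ 20 108 123]
btn (302, 203) [  9 157  47]
spacer (373, 197) [ 11 152  92]
tin (395, 268) [120   5  99]
tintop (406, 262) [120  20  63]
lid (148, 210) [ 22 109 115]
knob (153, 208) [ 12 171  91]
table (350, 250) [113   8 134]
shadow (335, 225) [53 11 89]
```

View pics/crop1.png

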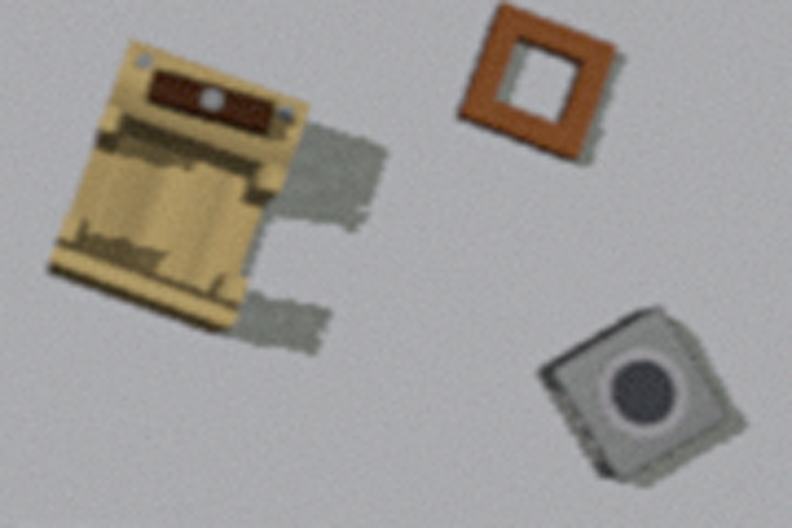

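Crop (4.4x, offset 260,180) shows the crate's rim corners at crop (133,41) and (308,105), with the pivot screw at (211,99). The spacer centre is about (540,82) and the tin's dark closure is at (643,391). Next I turn these into world positions.

```bash
cat > m.py <<'E'
from h import *
im=cv2.imread("pics/top0.png"); S=4
big=cv2.resize(im,None,fx=S,fy=S,interpolation=cv2.INTER_CUBIC); hsv=cv2.cvtColor(big,cv2.COLOR_BGR2HSV)
def blob(lo,hi,box):
    x0,y0,x1,y1=[v*S for v in box]; m=np.zeros(hsv.shape[:2],np.uint8)
    m[y0:y1,x0:x1]=cv2.inRange(hsv[y0:y1,x0:x1],lo,hi)
    cs,_=cv2.findContours(m,cv2.RETR_EXTERNAL,cv2.CHAIN_APPROX_NONE); c=max(cs,key=cv2.contourArea)
    return (c[:,0,:]+.5)/S-.5
def show(n,P):
    print(n,"rect",[np.round(v,1) for v in rect(P)])
c=get_calibration("top");print("cam",-np.array(c["R"]).T@c["t"])
sp=blob((4,110,55),(17,255,255),(355,175,410,225)); show("spacer",ray("top",sp,.014))
bt=blob((0,90,15),(16,255,72),(288,190,335,215)); show("btn",ray("top",bt,.0915))
cl=blob((0,0,0),(180,255,80),(397,258,416,280)); P=ray("top",cl,.036); show("closure",P); print(len(cl))
ld=blob((17,70,70),(30,255,255),(130,185,185,235)); show("lid",ray("top",ld,.012))
kn=blob((4,110,30),(16,255,255),(145,198,165,220)); show("knob",ray("top",kn,.036))
cr=blob((15,60,30),(30,255,255),(260,180,345,265)); show("crate",ray("top",cr,.074))
tt=blob((0,0,88),(180,255,118),(380,245,432,295)); show("tin?",ray("top",tt,.036))
to=lambda L:np.array([(x/4.4+260,y/4.4+180) for x,y in L])
print("crate corners",ray("top",to([(133,41),(308,105)]),.074).round(4).tolist(),"pivot",ray("top",to([(211,99)]),.0915).round(4).tolist())
print("-x rim edge",ray("top",to([(64,243),(240,305)]),.074).round(4).tolist())
print("tin corners",ray("top",to([(655,308),(552,381),(611,478),(728,414)]),.036).round(4).tolist())
for n,a,b in(("tape",None,None),):pass
E
python3 m.py
```

```text
cam [0.45273777 0.01283244 0.94065022]
spacer rect [array([ 638.2, -250.1]), array([63.6, 64.2]), np.float64(69.8)]
btn rect [array([608.1, -73.7]), array([58.7, 16.7]), np.float64(75.5)]
closure rect [array([ 479.8, -293.3]), array([30.5, 31.2]), np.float64(1.4)]
163
lid rect [array([599.6, 258.6]), array([64.6, 63.6]), np.float64(30.6)]
knob rect [array([599.6, 259.1]), array([20.3, 18.7]), np.float64(70.9)]
crate rect [array([570.3, -60.9]), array([ 92.3, 118.4]), np.float64(71.2)]
tin? rect [array([ 477.2, -292.5]), array([78.3, 81.1]), np.float64(30.5)]
crate corners [[0.6394, -0.0383, 0.074], [0.6105, -0.1228, 0.074]] pivot [[0.6089, -0.0744, 0.0915]]
-x rim edge [[0.5411, -0.0074, 0.074], [0.514, -0.091, 0.074]]
tin corners [[0.5204, -0.3011, 0.036], [0.4833, -0.2493, 0.036], [0.4372, -0.2774, 0.036], [0.4694, -0.3358, 0.036]]
```

```bash
cat > go.py <<'E'
import sys; from h import *
from scipy.spatial.transform import Rotation as Ro
# usage: go.py x y z yaw(tool x angle deg)  -> move numbers from the measured pose
def mv(x,y,z,yaw,o=None):
    o=o or get_obs(); R=np.array(o["eef_rot"]); p=o["position"]
    a=np.radians(yaw); T=np.array([[np.cos(a),np.sin(a),0],[np.sin(a),-np.cos(a),0],[0,0,-1]])
    t=R.T@(np.array([x,y,z])-p)/.025; r=Ro.from_matrix(R.T@T).as_rotvec()
    return t.round(2).tolist(),r.round(3).tolist(),"rows",round(max(np.linalg.norm(t)*.6,np.degrees(np.linalg.norm(r))/7.16),1)
if __name__=="__main__":
    v=[float(s) for s in sys.argv[1:]]; o=get_obs()
    for i in range(0,len(v),4): print(mv(*v[i:i+4],o))
    R=o["eef_rot"];print("t",round(o["time"],2),"pos",o["position"].round(4),"yaw",np.degrees(np.arctan2(R[1,0],R[0,0])).round(1),"tilt",R[:2,2].round(3),"F",o["contact_force"].round(1),"w",round(o["grip_width"],3),"q7",o["q"][6].round(0))
E
python3 go.py .40 .40 .2 60  .46 .1 .18 45 .48 -.293 .12 34.5
```

```text
([-5.58, 11.64, 1.23], [0.0, 0.001, 0.279], 'rows', np.float64(7.8))
([-16.64, 16.88, 2.05], [0.0, 0.001, 0.541], 'rows', np.float64(14.3))
([-31.69, 21.47, 4.47], [0.001, 0.001, 0.724], 'rows', np.float64(23.1))
t 0.1 pos [0.1514 0.6059 0.2306] yaw 76.0 tilt [-0.    -0.001] F [-0.1 -0.1 -0.6] w 1.0 q7 -4.0
```

```bash
python3 -m inch '[[[-5.6,11.6,1,0,0,0.28],[-5.6,11.6,1,0,0,0.28],[-5.6,11.6,1,0,0,0.28],[-5.6,11.6,1,0,0,0.28],[-5.6,11.6,1,0,0,0.28],[-5.6,11.6,1,0,0,0.28],[-5.6,11.6,1,0,0,0.28],[-5.6,11.6,1,0,0,0.28]]]' -1 40; python3 go.py .47 .08 .15 45 .48 -.293 .12 34.5
```

```text
time: 0.77
position: [0.4015, 0.3969, 0.206]
eef_rot: [[0.503, 0.864, 0.001], [0.864, -0.503, -0.001], [-0.001, 0.001, -1.0]]
contact_force: [1.4, -0.4, -0.9]
grip_width: 1.002
([-9.57, 8.75, 2.26], [0.001, 0.001, 0.258], 'rows', np.float64(7.9))
([-22.26, 16.6, 3.47], [0.001, 0.001, 0.441], 'rows', np.float64(16.8))
t 0.77 pos [0.4015 0.3969 0.206 ] yaw 59.8 tilt [ 0.001 -0.001] F [ 1.4 -0.4 -0.9] w 1.002 q7 14.0
```

```bash
python3 -m inch '[[[-9.6,8.8,2,0,0,0.26],[-9.6,8.8,2,0,0,0.26],[-9.6,8.8,2,0,0,0.26],[-9.6,8.8,2,0,0,0.26],[-9.6,8.8,2,0,0,0.26],[-9.6,8.8,2,0,0,0.26],[-9.6,8.8,2,0,0,0.26],[-9.6,8.8,2,0,0,0.26]]]'; python3 go.py .4775 -.290 .10 34.5
```

```text
time: 1.43
position: [0.4688, 0.0797, 0.156]
eef_rot: [[0.707, 0.707, -0.0], [0.707, -0.707, -0.0], [-0.0, 0.0, -1.0]]
contact_force: [0.7, 0.5, 1.4]
grip_width: 0.997
([-10.21, 10.7, 2.24], [0.0, 0.0, 0.183], 'rows', np.float64(9.0))
t 1.43 pos [0.4688 0.0797 0.156 ] yaw 45.0 tilt [-0. -0.] F [0.7 0.5 1.4] w 0.997 q7 37.0
```

```bash
python3 -m inch '[[[-10.2,10.7,1.9,0,0,0.18],[-10.2,10.7,1.9,0,0,0.18],[-10.2,10.7,1.9,0,0,0.18],[-10.2,10.7,1.9,0,0,0.18],[-10.2,10.7,1.9,0,0,0.18],[-10.2,10.7,1.9,0,0,0.18],[-10.2,10.7,1.9,0,0,0.18],[-10.2,10.7,1.9,0,0,0.18]]]';python3 -m inch '[[[0,0,0,0,0,0],[0,0,0,0,0,0],[0,0,0,0,0,0]]]' >/dev/null
python3 - <<'E'
from h import *
im=grab_frame("top")[:,:,::-1]; sd=grab_frame("side")[:,:,::-1]
o=get_obs();p=o["position"];print(p,proj("top",p),proj("side",p))
a=cv2.resize(im[220:320,345:465],None,fx=3.3,fy=3.3,interpolation=cv2.INTER_CUBIC)
u,v=proj("side",p)[0].astype(int)
b=cv2.resize(sd[v-50:v+50,u-60:u+60],None,fx=3.3,fy=3.3,interpolation=cv2.INTER_CUBIC);print(u-60,v-50)
cv2.imwrite("pics/app1.png",np.hstack([a,b]))
E
python3 go.py .4775 -.290 .011 34.5
```

```text
time: 2.1
position: [0.4766, -0.2501, 0.1133]
eef_rot: [[0.822, 0.57, -0.0], [0.57, -0.822, 0.0], [-0.0, -0.0, -1.0]]
contact_force: [1.1, -0.6, -0.4]
grip_width: 1.001
[ 0.47732469 -0.24655501  0.11366789] [[395.46336466 268.57396827]] [[331.15727306 149.69228407]]
271 99
([-0.99, 1.43, 4.11], [-0.001, -0.0, 0.006], 'rows', np.float64(2.7))
t 2.45 pos [ 0.4773 -0.2466  0.1137] yaw 34.8 tilt [-0.     0.001] F [0.3 0.4 0.3] w 1.001 q7 71.0
```

View pics/app1.png

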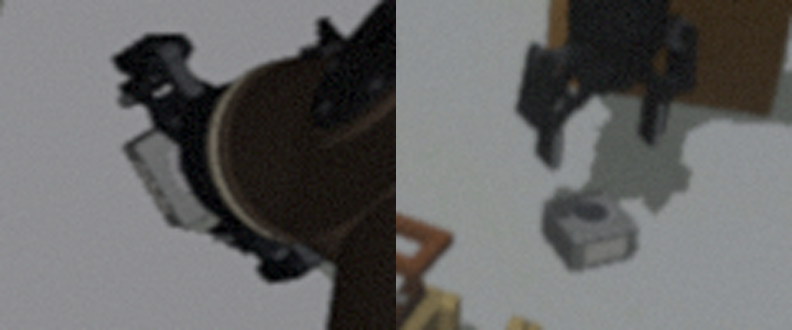

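Left crop (top): the jaws line up with the tin's edges. Right crop (side): the tin is clear below the open fingers, its closure at about side px (330,163). I cross-check that, then go down.

```bash
python3 -c "
from h import *
print(ray('side',[(329.8,162.6)],.036))"; python3 -m inch '[[[-1,1.43,0.5,0,0,0],[-1,1.43,1.5,0,0,0],[-1,1.43,2.5,0,0,0],[-1,1.43,3.1,0,0,0],[-1,1.43,3.6,0,0,0],[-1,1.43,4.1,0,0,0],[-1,1.43,4.1,0,0,0],[-1,1.43,4.1,0,0,0]]]'; python3 go.py .4775 -.290 .011 34.5
```

```text
[[ 0.4766284  -0.29809402  0.036     ]]
time: 3.12
position: [0.4771, -0.2903, 0.0112]
eef_rot: [[0.821, 0.571, -0.001], [0.571, -0.821, 0.001], [-0.0, -0.001, -1.0]]
contact_force: [0.5, -0.9, -0.1]
grip_width: 0.999
([0.02, 0.0, 0.01], [-0.001, 0.0, 0.006], 'rows', np.float64(0.0))
t 3.12 pos [ 0.4771 -0.2903  0.0112] yaw 34.8 tilt [-0.001  0.001] F [ 0.5 -0.9 -0.1] w 0.999 q7 80.0
```

```bash
python3 -m inch '[[[0,0,0,0,0,0],[0,0,0,0,0,0],[0,0,0,0,0,0],[0,0,0,0,0,0],[0,0,0,0,0,0],[0,0,0,0,0,0]]]' 1 40; python3 -m inch '[[[0,0,-0.3,0,0,0],[0,0,-0.8,0,0,0],[0,0,-1.8,0,0,0],[0,0,-2.8,0,0,0],[0,0,-3.8,0,0,0],[0,0,-4.4,0,0,0],[0,0,-4.4,0,0,0],[0,0,-4.4,0,0,0]]]'; python3 go.py .561 -.0582 .13 71.1
```

```text
time: 3.62
position: [0.4777, -0.2916, 0.0127]
eef_rot: [[0.822, 0.57, 0.002], [0.57, -0.822, -0.0], [0.002, 0.001, -1.0]]
contact_force: [-2.0, 1.6, 7.5]
grip_width: 0.745
time: 4.28
position: [0.4774, -0.2919, 0.1223]
eef_rot: [[0.822, 0.57, 0.002], [0.57, -0.822, -0.001], [0.001, 0.002, -1.0]]
contact_force: [0.4, -0.3, -2.7]
grip_width: 0.745
([8.07, -5.78, -0.31], [0.002, -0.001, -0.635], 'rows', np.float64(6.0))
t 4.28 pos [ 0.4774 -0.2919  0.1223] yaw 34.7 tilt [ 0.002 -0.001] F [ 0.4 -0.3 -2.7] w 0.745 q7 75.0
```

```bash
python3 -m inch '[[[8,-5.9,-0.4,0,0,-0.635],[8,-5.9,-0.4,0,0,-0.635],[8,-5.9,-0.4,0,0,-0.635],[8,-5.9,-0.4,0,0,-0.635],[8,-5.9,-0.4,0,0,-0.635],[8,-5.9,-0.4,0,0,-0.635],[8,-5.9,-0.4,0,0,-0.635],[8,-5.9,-0.4,0,0,-0.635]]]'; python3 -m inch '[[[0,0,0,0,0,0],[0,0,0.8,0,0,0],[0,0,0.8,0,0,0],[0,0,0.8,0,0,0]]]' ; python3 go.py .558 -.0572 .11 71.1;  python3 - <<'E'
from h import *
im=grab_frame("top")[:,:,::-1]; sd=grab_frame("side")[:,:,::-1]
a=cv2.resize(im[165:275,245:365],None,fx=3.3,fy=3.3,interpolation=cv2.INTER_CUBIC)
b=cv2.resize(sd[140:250,225:345],None,fx=3.3,fy=3.3,interpolation=cv2.INTER_CUBIC)
cv2.imwrite("pics/ins1.png",np.hstack([a,b]))
E
```

```text
time: 4.95
position: [0.5572, -0.053, 0.1299]
eef_rot: [[0.319, 0.948, -0.002], [0.948, -0.319, 0.001], [0.001, -0.002, -1.0]]
contact_force: [0.0, -1.1, -2.5]
grip_width: 0.742
time: 5.28
position: [0.5557, -0.0582, 0.1102]
eef_rot: [[0.326, 0.945, -0.003], [0.945, -0.326, -0.001], [-0.002, -0.003, -1.0]]
contact_force: [-0.1, 0.3, -1.9]
grip_width: 0.743
([0.07, 0.08, 0.01], [-0.003, 0.002, -0.003], 'rows', np.float64(0.1))
t 5.28 pos [ 0.5557 -0.0582  0.1102] yaw 71.0 tilt [-0.003 -0.001] F [-0.1  0.3 -1.9] w 0.743 q7 80.0
```

View pics/ins1.png

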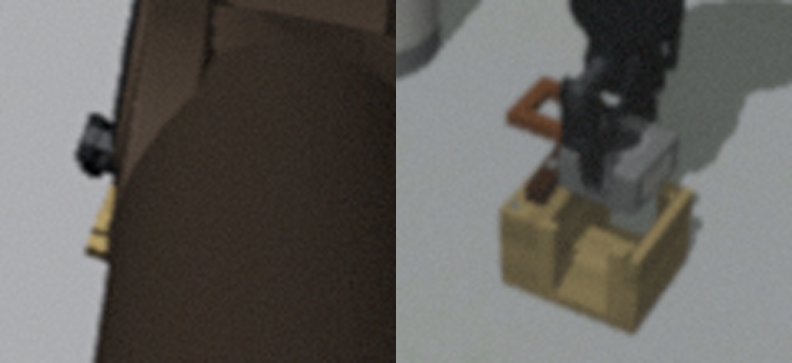

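The top view is blocked by the arm. The side crop shows the tin held level above the pocket. I'll compare predicted corners with what's visible there: tin bottom corners at about (632,205) and (680,170), crate rim corner at about (690,195).

Run:
```python
from h import *
a=np.radians(-18.9);ex=np.array([np.cos(a),np.sin(a),0]);ey=np.array([-ex[1],ex[0],0])
O=np.array([.561,-.0582,0]);T=np.array([.5557,-.0582,0])+.0032*ex
f=lambda P:(proj("side",P)-[225,140])*3.3+[396,0]
print("crate rim +x+y,-x+y,-x-y",f([O+.068*ex+.046*ey+[0,0,.074],O-.046*ex+.046*ey+[0,0,.074],O-.046*ex-.046*ey+[0,0,.074]]).round(0).tolist())
print("tin bot +x+y,-x+y,-x-y; top -x-y,-x+y",f([T+.032*ex+.032*ey+[0,0,.0975],T-.032*ex+.032*ey+[0,0,.0975],T-.032*ex-.032*ey+[0,0,.0975],T-.032*ex-.032*ey+[0,0,.1335],T-.032*ex+.032*ey+[0,0,.1335]]).round(0).tolist())
im=cv2.imread("pics/ins1.png")[:,396:]
cv2.imwrite("pics/ins1z.png",cv2.resize(im[70:350,80:320],None,fx=2.5,fy=2.1))
```

```text
crate rim +x+y,-x+y,-x-y [[496.0, 209.0], [636.0, 263.0], [691.0, 189.0]]
tin bot +x+y,-x+y,-x-y; top -x-y,-x+y [[552.0, 190.0], [632.0, 219.0], [671.0, 169.0], [675.0, 130.0], [635.0, 180.0]]
```

View pics/ins1z.png

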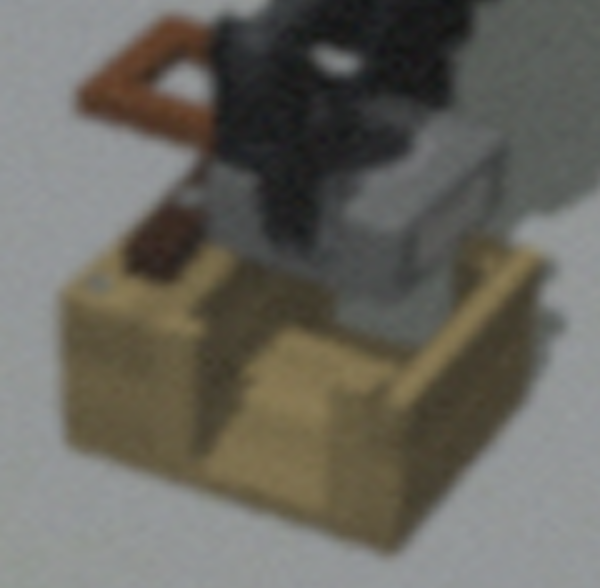

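Observed corners match predictions to within about 2 mm, so the tin is roughly centred over the pocket. Descending in steps while watching the force.

```bash
python3 go.py .5585 -.0574 .11 71.1; python3 -m inch '[[[0,0.05,0,0,0,0],[0,0.05,0.2,0,0,0],[0,0.05,0.4,0,0,0],[0,0.05,0.6,0,0,0],[0,0.05,0.6,0,0,0],[0,0.05,0.6,0,0,0]]]'; python3 go.py .5585 -.0574 .095 71.1
```

```text
([0.03, 0.05, 0.06], [-0.0, 0.0, -0.002], 'rows', np.float64(0.1))
t 5.38 pos [ 0.557  -0.0578  0.1115] yaw 71.0 tilt [-0. -0.] F [-0.3  0.4 -2.6] w 0.744 q7 80.0
time: 5.88
position: [0.5581, -0.057, 0.0958]
eef_rot: [[0.324, 0.946, -0.001], [0.946, -0.324, 0.0], [-0.0, -0.001, -1.0]]
contact_force: [-0.2, 0.2, -2.6]
grip_width: 0.739
([-0.01, 0.02, 0.03], [-0.001, 0.0, 0.0], 'rows', np.float64(0.0))
t 5.88 pos [ 0.5581 -0.057   0.0958] yaw 71.1 tilt [-0.001  0.   ] F [-0.2  0.2 -2.6] w 0.739 q7 80.0
```

```bash
python3 -m inch '[[[0,0,0.15,0,0,0],[0,0,0.3,0,0,0],[0,0,0.45,0,0,0],[0,0,0.6,0,0,0],[0,0,0.75,0,0,0],[0,0,0.85,0,0,0],[0,0,0.85,0,0,0],[0,0,0.85,0,0,0]]]'; python3 go.py .5585 -.0574 .0227 71.1
```

```text
time: 6.55
position: [0.5589, -0.0572, 0.075]
eef_rot: [[0.324, 0.946, 0.001], [0.946, -0.324, -0.0], [0.0, 0.001, -1.0]]
contact_force: [3.0, -0.6, -3.2]
grip_width: 0.739
([-0.01, -0.01, 2.09], [0.001, -0.0, 0.0], 'rows', np.float64(1.3))
t 6.55 pos [ 0.5589 -0.0572  0.075 ] yaw 71.1 tilt [ 0.001 -0.   ] F [ 3.  -0.6 -3.2] w 0.739 q7 80.0
```

```bash
python3 -m inch '[[[0,0.05,0.2,0,0,0],[0,0.05,0.5,0,0,0],[0,0.05,0.8,0,0,0],[0,0.05,1.1,0,0,0],[0,0.05,1.4,0,0,0],[0,0.05,1.7,0,0,0],[0,0.05,1.8,0,0,0],[0,0.05,1.8,0,0,0]]]'; python3 go.py .5585 -.0574 .0227 71.1
```

```text
time: 7.22
position: [0.5592, -0.0573, 0.0291]
eef_rot: [[0.324, 0.946, -0.001], [0.946, -0.324, 0.0], [-0.0, -0.001, -1.0]]
contact_force: [0.7, 0.9, -2.7]
grip_width: 0.744
([-0.01, -0.03, 0.25], [-0.001, 0.0, 0.0], 'rows', np.float64(0.2))
t 7.22 pos [ 0.5592 -0.0573  0.0291] yaw 71.1 tilt [-0.001  0.   ] F [ 0.7  0.9 -2.7] w 0.744 q7 82.0
```

```bash
python3 -m inch '[[[0,0,0.1,0,0,0],[0,0,0.18,0,0,0],[0,0,0.22,0,0,0],[0,0,0.25,0,0,0],[0,0,0.28,0,0,0],[0,0,0.28,0,0,0]]]'; python3 go.py .5585 -.0574 .0227 71.1
```

```text
time: 7.72
position: [0.5597, -0.0574, 0.0231]
eef_rot: [[0.324, 0.946, 0.0], [0.946, -0.324, 0.0], [0.0, 0.0, -1.0]]
contact_force: [0.8, 1.8, -1.4]
grip_width: 0.741
([-0.01, -0.05, 0.02], [0.0, -0.0, 0.0], 'rows', np.float64(0.0))
t 7.72 pos [ 0.5597 -0.0574  0.0231] yaw 71.1 tilt [0. 0.] F [ 0.8  1.8 -1.4] w 0.741 q7 82.0
```

```bash
python3 -m inch '[[[0,0,0.04,0,0,0],[0,0,0.04,0,0,0]]]'; python3 -m inch '[[[0,0,0,0,0,0],[0,0,0,0,0,0],[0,0,0,0,0,0],[0,0,0,0,0,0],[0,0,0,0,0,0],[0,0,0,0,0,0]]]' -1; python3 go.py .638 -.250 .15 69.8
```

```text
time: 7.88
position: [0.5598, -0.0575, 0.0228]
eef_rot: [[0.324, 0.946, 0.0], [0.946, -0.324, 0.0], [0.0, 0.0, -1.0]]
contact_force: [-3.1, 1.1, 8.0]
grip_width: 0.745
time: 8.38
position: [0.5596, -0.0576, 0.022]
eef_rot: [[0.324, 0.946, -0.0], [0.946, -0.324, -0.0], [-0.0, -0.0, -1.0]]
contact_force: [0.3, -0.1, -0.1]
grip_width: 0.999
([-6.27, 5.46, -5.12], [-0.0, 0.0, 0.023], 'rows', np.float64(5.9))
t 8.38 pos [ 0.5596 -0.0576  0.022 ] yaw 71.1 tilt [-0. -0.] F [ 0.3 -0.1 -0.1] w 0.999 q7 82.0
```

```bash
python3 -m inch '[[[0,0,-1,0,0,0],[0,0,-2.5,0,0,0],[0,0,-4,0,0,0],[-1.5,1.3,-5,0,0,0.01],[-3,2.6,-5,0,0,0.02],[-4.5,3.9,-5,0,0,0.02],[-6.27,5.46,-5,0,0,0.02],[-6.27,5.46,-5,0,0,0.02]]]'; python3 -m inch '[[[0,0,0,0,0,0],[0,0,0.5,0,0,0],[0,0,0.5,0,0,0]]]'; python3 go.py .6382 -.2501 .06 69.8 .6382 -.2501 -.004 69.8
python3 - <<'E'
from h import *
im=grab_frame("top")[:,:,::-1]; sd=grab_frame("side")[:,:,::-1]
cv2.imwrite("pics/top2.png",im);cv2.imwrite("pics/side2.png",sd)
a=cv2.resize(im[165:275,245:365],None,fx=3.3,fy=3.3,interpolation=cv2.INTER_CUBIC)
b=cv2.resize(sd[130:240,225:345],None,fx=3.3,fy=3.3,interpolation=cv2.INTER_CUBIC)
cv2.imwrite("pics/chk1.png",np.clip(np.hstack([a,b])*1.3,0,255))
E
```

```text
time: 9.05
position: [0.637, -0.2479, 0.1475]
eef_rot: [[0.342, 0.94, 0.001], [0.94, -0.342, -0.0], [0.0, 0.001, -1.0]]
contact_force: [1.0, -0.0, 0.3]
grip_width: 1.0
time: 9.3
position: [0.6351, -0.2452, 0.1316]
eef_rot: [[0.343, 0.939, -0.003], [0.939, -0.343, 0.002], [0.001, -0.004, -1.0]]
contact_force: [-1.5, 0.9, -0.2]
grip_width: 1.001
([-0.14, 0.2, 2.86], [-0.004, -0.001, 0.002], 'rows', np.float64(1.7))
([-0.14, 0.21, 5.42], [-0.004, -0.001, 0.002], 'rows', np.float64(3.3))
t 9.3 pos [ 0.6351 -0.2452  0.1316] yaw 69.9 tilt [-0.003  0.002] F [-1.5  0.9 -0.2] w 1.001 q7 95.0[ WARN:0@0.757] global loadsave.cpp:1063 imwrite_ Unsupported depth image for selected encoder is fallbacked to CV_8U.
```

View pics/chk1.png

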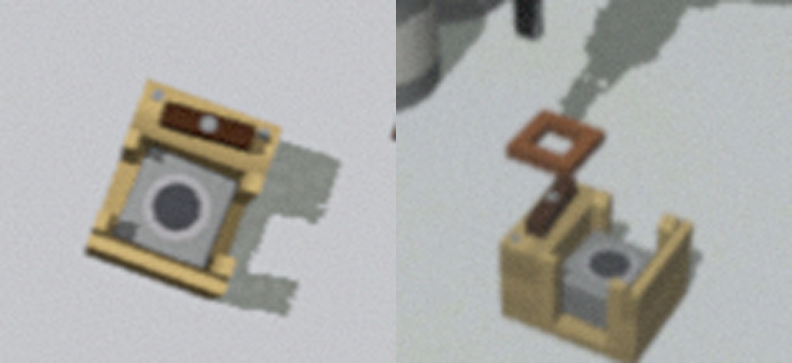

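The tin sits flat and square in the pocket in both views, and the turnbutton hasn't moved. I measure the closure centre (z 46 mm) and descend over the spacer.

```bash
sed -e 's/top0/top2/' -e '/^sp=/,$d' m.py > m2.py
cat >> m2.py <<'E'
x=blob((0,0,0),(180,255,75),(289,219,309,237)); P=ray("top",x,.046); show("closure",P)
b=blob((0,90,15),(16,255,72),(288,190,335,215)); show("btn",ray("top",b,.0915))
w=rect(P)[0]; a=np.radians(-18.9); R=np.array([[np.cos(a),np.sin(a)],[-np.sin(a),np.cos(a)]])
for O in((561,-58.2),):print("tin in crate",R@(np.array(w)-O), "tcp-> ", R@(np.array([559.7,-57.5])-w))
E
python3 m2.py; python3 -m inch '[[[-0.1,0.1,0.5,0,0,0],[-0.14,0.2,1.5,0,0,0],[-0.14,0.2,2.5,0,0,0],[-0.14,0.2,3.5,0,0,0],[-0.14,0.2,4.2,0,0,0],[-0.14,0.2,4.8,0,0,0],[-0.14,0.2,4.8,0,0,0],[-0.14,0.2,4.8,0,0,0]]]'; python3 go.py .6382 -.2501 -.004 69.8
```

```text
cam [0.45273777 0.01283244 0.94065022]
closure rect [array([562.3, -58.2]), array([28.2, 27.6]), np.float64(1.5)]
btn rect [array([607.7, -73.8]), array([58.3, 16.3]), np.float64(75.1)]
tin in crate [1.19720228 0.37922511] tcp->  [-2.65385544 -0.138058  ]
time: 10.07
position: [0.6394, -0.2501, 0.0137]
eef_rot: [[0.342, 0.94, -0.002], [0.94, -0.342, 0.001], [0.0, -0.002, -1.0]]
contact_force: [-0.4, 0.2, 0.1]
grip_width: 1.002
([-0.02, -0.04, 0.71], [-0.002, -0.0, 0.004], 'rows', np.float64(0.4))
t 10.07 pos [ 0.6394 -0.2501  0.0137] yaw 70.0 tilt [-0.002  0.001] F [-0.4  0.2  0.1] w 1.002 q7 97.0
```

```bash
python3 -m inch '[[[0,-0.04,0.3,0,0,0],[0,-0.04,0.5,0,0,0],[0,-0.04,0.7,0,0,0],[0,-0.04,0.7,0,0,0]]]';  python3 -m inch '[[[0,0,0,0,0,0],[0,0,0,0,0,0],[0,0,0,0,0,0],[0,0,0,0,0,0],[0,0,0,0,0,0],[0,0,0,0,0,0]]]' 1 30; python3 go.py .6382 -.2501 -.004 69.8
```

```text
time: 10.4
position: [0.6386, -0.2505, -0.0037]
eef_rot: [[0.343, 0.939, -0.001], [0.939, -0.343, 0.0], [0.0, -0.001, -1.0]]
contact_force: [-0.3, 0.1, -0.5]
grip_width: 1.002
time: 10.9
position: [0.6394, -0.251, -0.0025]
eef_rot: [[0.343, 0.939, 0.001], [0.939, -0.343, -0.0], [0.0, 0.001, -1.0]]
contact_force: [-0.3, -0.0, 4.7]
grip_width: 0.739
([0.02, -0.06, 0.06], [0.001, -0.0, 0.003], 'rows', np.float64(0.1))
t 10.9 pos [ 0.6394 -0.251  -0.0025] yaw 70.0 tilt [ 0.001 -0.   ] F [-0.3 -0.   4.7] w 0.739 q7 98.0
```

```bash
python3 -m inch '[[[0,0,-0.3,0,0,0],[0,0,-1,0,0,0],[0,0,-2.5,0,0,0],[0,0,-4,0,0,0],[0,0,-5.5,0,0,0],[0,0,-5.5,0,0,0],[0,0,-5.5,0,0,0]]]'; python3 go.py .5628 -.0587 .135 71.1
```

```text
time: 11.48
position: [0.6405, -0.2515, 0.1377]
eef_rot: [[0.343, 0.939, 0.005], [0.939, -0.343, -0.001], [0.0, 0.005, -1.0]]
contact_force: [-0.1, 0.6, -1.6]
grip_width: 0.738
([6.18, -5.56, 0.08], [0.005, -0.0, -0.02], 'rows', np.float64(5.0))
t 11.48 pos [ 0.6405 -0.2515  0.1377] yaw 69.9 tilt [ 0.005 -0.001] F [-0.1  0.6 -1.6] w 0.738 q7 96.0
```

```bash
python3 -m inch '[[[6.18,-5.56,0,0,0,-0.02],[6.18,-5.56,0,0,0,-0.02],[6.18,-5.56,0,0,0,-0.02],[6.18,-5.56,0,0,0,-0.02],[6.18,-5.56,0,0,0,-0.02],[6.18,-5.56,0.3,0,0,-0.02],[6.18,-5.56,0.8,0,0,-0.02],[6.18,-5.56,1.3,0,0,-0.02]]]'; python3 -m inch '[[[0,0,0,0,0,0],[0,0,0.2,0,0,0],[0,0,0.2,0,0,0]]]'; python3 go.py .5628 -.0587 .09 71.1
python3 - <<'E'
from h import *
sd=grab_frame("side")[:,:,::-1]
a=np.radians(-18.9);ex=np.array([np.cos(a),np.sin(a),0]);ey=np.array([-ex[1],ex[0],0])
T=get_obs()["position"]-.0014*ex+[0,0,.0025];f=lambda P:((proj("side",P)-[240,140])*6).round(0).tolist()
print("spacer bottom -x+y,-x-y,+x+y",f([T-.032*ex+.032*ey,T-.032*ex-.032*ey,T+.032*ex+.032*ey]))
cv2.imwrite("pics/ins2.png",cv2.resize(sd[140:240,240:345],None,fx=6,fy=6,interpolation=cv2.INTER_CUBIC))
E
```

```text
time: 12.15
position: [0.5606, -0.0568, 0.101]
eef_rot: [[0.322, 0.947, -0.001], [0.947, -0.322, 0.0], [-0.0, -0.001, -1.0]]
contact_force: [0.3, -0.3, -0.7]
grip_width: 0.742
time: 12.4
position: [0.5608, -0.0583, 0.0961]
eef_rot: [[0.324, 0.946, -0.002], [0.946, -0.324, -0.0], [-0.001, -0.002, -1.0]]
contact_force: [0.1, -0.0, -0.6]
grip_width: 0.739
([0.01, 0.08, 0.24], [-0.002, 0.001, -0.0], 'rows', np.float64(0.2))
t 12.4 pos [ 0.5608 -0.0583  0.0961] yaw 71.1 tilt [-0.002 -0.   ] F [ 0.1 -0.  -0.6] w 0.739 q7 80.0
spacer bottom -x+y,-x-y,+x+y [[336.0, 397.0], [408.0, 306.0], [191.0, 343.0]]
```

View pics/ins2.png

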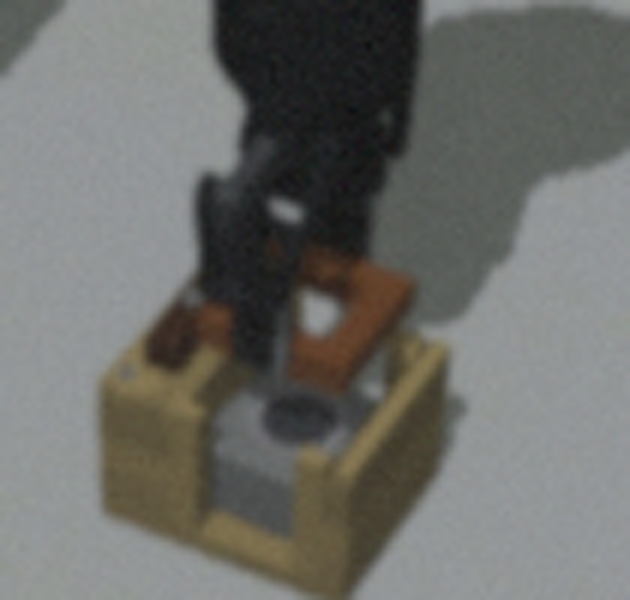

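The spacer is held level over the pocket; its -x+y bottom corner is at about (340,392) against a predicted (336,397). Inserting.

```bash
python3 -m inch '[[[0,0.06,0.2,0,0,0],[0,0.06,0.4,0,0,0],[0,0.06,0.6,0,0,0],[0,0.06,0.8,0,0,0],[0,0.06,1,0,0,0],[0,0.06,1.2,0,0,0],[0,0.06,1.2,0,0,0],[0,0.06,1.2,0,0,0]]]'; python3 go.py .5628 -.0587 .0435 71.1
```

```text
time: 13.12
position: [0.5625, -0.0585, 0.0666]
eef_rot: [[0.324, 0.946, -0.001], [0.946, -0.324, 0.0], [-0.0, -0.001, -1.0]]
contact_force: [0.5, -0.6, -0.6]
grip_width: 0.74
([-0.0, 0.01, 0.93], [-0.001, 0.0, -0.0], 'rows', np.float64(0.6))
t 13.12 pos [ 0.5625 -0.0585  0.0666] yaw 71.1 tilt [-0.001  0.   ] F [ 0.5 -0.6 -0.6] w 0.74 q7 81.0
```

```bash
python3 -m inch '[[[0,0,0.2,0,0,0],[0,0,0.4,0,0,0],[0,0,0.6,0,0,0],[0,0,0.7,0,0,0],[0,0,0.8,0,0,0],[0,0,0.88,0,0,0],[0,0,0.93,0,0,0],[0,0,0.93,0,0,0]]]'; python3 go.py .5628 -.0587 .0435 71.1
```

```text
time: 13.78
position: [0.5628, -0.0585, 0.0436]
eef_rot: [[0.324, 0.946, -0.0], [0.946, -0.324, 0.0], [0.0, -0.0, -1.0]]
contact_force: [0.9, 0.1, -0.3]
grip_width: 0.741
([-0.01, 0.0, 0.01], [-0.0, -0.0, -0.0], 'rows', np.float64(0.0))
t 13.78 pos [ 0.5628 -0.0585  0.0436] yaw 71.1 tilt [-0.  0.] F [ 0.9  0.1 -0.3] w 0.741 q7 82.0
```

```bash
python3 -m inch '[[[0,0,0.03,0,0,0],[0,0,0.06,0,0,0],[0,0,0.06,0,0,0]]]'; python3 -m inch '[[[0,0,0,0,0,0],[0,0,0,0,0,0],[0,0,0,0,0,0],[0,0,0,0,0,0],[0,0,0,0,0,0],[0,0,0,0,0,0]]]' -1; python3 go.py .5628 -.0587 .15 60 .5996 .2588 .14 30.6
```

```text
time: 14.03
position: [0.563, -0.0585, 0.0434]
eef_rot: [[0.324, 0.946, 0.001], [0.946, -0.324, 0.0], [0.001, 0.001, -1.0]]
contact_force: [-3.7, -0.6, 12.5]
grip_width: 0.743
time: 14.53
position: [0.5628, -0.0585, 0.0422]
eef_rot: [[0.324, 0.946, -0.0], [0.946, -0.324, -0.0], [-0.0, -0.0, -1.0]]
contact_force: [-0.2, 0.4, -0.4]
grip_width: 0.999
([-0.01, 0.0, -4.31], [-0.0, 0.0, 0.194], 'rows', np.float64(2.6))
([12.48, -2.72, -3.91], [-0.0, 0.0, 0.707], 'rows', np.float64(8.0))
t 14.53 pos [ 0.5628 -0.0585  0.0422] yaw 71.1 tilt [-0. -0.] F [-0.2  0.4 -0.4] w 0.999 q7 82.0
```

```bash
python3 -m inch '[[[0,0,-1,0,0,0],[0,0,-2.5,0,0,0],[0,0,-4,0,0,0],[1.5,-0.3,-4.3,0,0,0.1],[3,-0.7,-4.3,0,0,0.2],[4.5,-1,-4.3,0,0,0.3],[6,-1.3,-4.3,0,0,0.4],[7.5,-1.6,-4.3,0,0,0.5]]]'; python3 go.py .5996 .2588 .10 30.6
```

```text
time: 15.2
position: [0.5856, 0.1337, 0.15]
eef_rot: [[0.741, 0.671, 0.0], [0.671, -0.741, 0.0], [0.001, -0.0, -1.0]]
contact_force: [0.1, -1.0, -0.2]
grip_width: 0.999
([3.77, -3.33, 2.0], [-0.0, -0.001, 0.202], 'rows', np.float64(3.3))
t 15.2 pos [0.5856 0.1337 0.15  ] yaw 42.2 tilt [0. 0.] F [ 0.1 -1.  -0.2] w 0.999 q7 35.0
```

```bash
python3 -m inch '[[[1.9,-1.7,1,0,0,0.1],[3.77,-3.33,1.5,0,0,0.2],[3.77,-3.33,1.8,0,0,0.2],[3.77,-3.33,2,0,0,0.2],[3.77,-3.33,2,0,0,0.2],[3.77,-3.33,2,0,0,0.2],[3.77,-3.33,2,0,0,0.2]]]'; python3 go.py .5996 .2588 -.004 30.6
python3 - <<'E'
from h import *
im=grab_frame("top")[:,:,::-1]; sd=grab_frame("side")[:,:,::-1]
cv2.imwrite("pics/top3.png",im);cv2.imwrite("pics/side3.png",sd)
a=cv2.resize(im[165:265,260:360],None,fx=4,fy=4,interpolation=cv2.INTER_CUBIC)
u,v=proj("side",[.6,.2588,.02])[0].astype(int);print(u-50,v-50)
b=cv2.resize(sd[v-50:v+50,u-50:u+50],None,fx=4,fy=4,interpolation=cv2.INTER_CUBIC)
cv2.imwrite("pics/chk2.png",np.hstack([a,b]))
E
sed -e 's/top0/top3/' -e '/^sp=/,$d' m.py > m3.py
cat >> m3.py <<'E'
show("spacer",ray("top",blob((4,110,55),(17,255,255),(285,213,320,245)),.060))
E
python3 m3.py
```

```text
time: 15.78
position: [0.5995, 0.2552, 0.1001]
eef_rot: [[0.858, 0.514, 0.0], [0.514, -0.858, -0.001], [-0.0, 0.001, -1.0]]
contact_force: [0.9, -0.7, 0.0]
grip_width: 1.003
([0.08, -0.13, 4.17], [0.001, 0.0, 0.005], 'rows', np.float64(2.5))
t 15.78 pos [0.5995 0.2552 0.1001] yaw 30.9 tilt [ 0.    -0.001] F [ 0.9 -0.7  0. ] w 1.003 q7 17.0
193 275
cam [0.45273777 0.01283244 0.94065022]
spacer rect [array([563.5, -59.2]), array([68.4, 65.7]), np.float64(71.3)]
```

View pics/chk2.png

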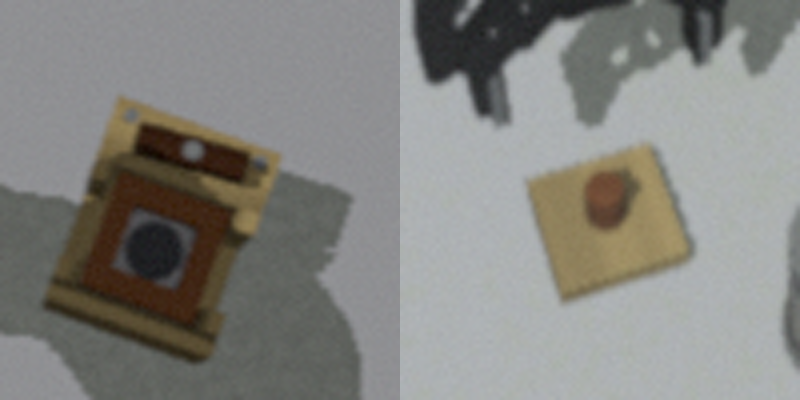

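Left (top): the spacer lies flat and square in the pocket around the tin's closure. Right (side): the lid is below the open fingers, knob up. Descending on the lid.

```bash
python3 go.py .5996 .2588 -.004 30.6; python3 -m inch '[[[0,-0.05,0.8,0,0,0],[0,-0.05,1.6,0,0,0],[0,-0.05,2.4,0,0,0],[0,-0.05,3,0,0,0],[0,-0.05,3.5,0,0,0],[0,-0.05,3.5,0,0,0],[0,-0.05,3.5,0,0,0]]]'; python3 go.py .5996 .2588 -.004 30.6
```

```text
([0.07, -0.14, 4.19], [0.001, -0.001, 0.004], 'rows', np.float64(2.5))
t 15.88 pos [0.5998 0.2549 0.1007] yaw 30.8 tilt [ 0.001 -0.   ] F [-0.5 -0.2 -0.3] w 1.002 q7 17.0
time: 16.47
position: [0.5986, 0.2572, 0.0125]
eef_rot: [[0.858, 0.514, -0.0], [0.514, -0.858, -0.0], [-0.0, 0.0, -1.0]]
contact_force: [0.8, 0.8, 0.7]
grip_width: 1.001
([0.07, -0.04, 0.66], [0.0, 0.0, 0.006], 'rows', np.float64(0.4))
t 16.47 pos [0.5986 0.2572 0.0125] yaw 30.9 tilt [-0. -0.] F [0.8 0.8 0.7] w 1.001 q7 19.0
```

```bash
python3 -m inch '[[[0.06,-0.04,0.3,0,0,0],[0.06,-0.04,0.5,0,0,0],[0.06,-0.04,0.66,0,0,0],[0.06,-0.04,0.66,0,0,0]]]'; python3 -m inch '[[[0,0,0,0,0,0],[0,0,0,0,0,0],[0,0,0,0,0,0],[0,0,0,0,0,0],[0,0,0,0,0,0],[0,0,0,0,0,0]]]' 1 30; python3 go.py .5996 .2588 -.004 30.6
```

```text
time: 16.8
position: [0.5987, 0.2596, -0.0049]
eef_rot: [[0.857, 0.515, -0.001], [0.515, -0.857, -0.0], [-0.001, -0.0, -1.0]]
contact_force: [-0.7, -0.2, 1.1]
grip_width: 0.998
time: 17.3
position: [0.5994, 0.2596, -0.0038]
eef_rot: [[0.857, 0.515, 0.0], [0.515, -0.857, 0.0], [0.001, 0.0, -1.0]]
contact_force: [-1.1, -1.4, 5.1]
grip_width: 0.739
([-0.01, 0.03, 0.01], [0.0, -0.001, 0.007], 'rows', np.float64(0.1))
t 17.3 pos [ 0.5994  0.2596 -0.0038] yaw 31.0 tilt [0. 0.] F [-1.1 -1.4  5.1] w 0.739 q7 19.0
```

```bash
python3 -m inch '[[[0,0,-0.3,0,0,0],[0,0,-1,0,0,0],[0,0,-2.5,0,0,0],[0,0,-4,0,0,0],[0,0,-5.7,0,0,0],[0,0,-5.7,0,0,0],[0,0,-5.7,0,0,0]]]'; python3 go.py .5612 -.0581 .135 71.1
```

```text
time: 17.88
position: [0.6009, 0.2603, 0.1416]
eef_rot: [[0.857, 0.515, 0.005], [0.515, -0.857, 0.003], [0.006, 0.0, -1.0]]
contact_force: [-0.7, 0.2, -1.7]
grip_width: 0.738
([-7.92, 10.1, 0.22], [0.002, -0.006, -0.7], 'rows', np.float64(7.7))
t 17.88 pos [0.6009 0.2603 0.1416] yaw 31.0 tilt [0.005 0.003] F [-0.7  0.2 -1.7] w 0.738 q7 16.0
```

```bash
python3 -m inch '[[[-7.9,10.1,0,0,0,-0.7],[-7.9,10.1,0,0,0,-0.7],[-7.9,10.1,0,0,0,-0.7],[-7.9,10.1,0,0,0,-0.7],[-7.9,10.1,0,0,0,-0.7],[-7.9,10.1,0,0,0,-0.7],[-7.9,10.1,0,0,0,-0.7],[-7.9,10.1,0,0,0,-0.7]]]'; python3 -m inch '[[[0,0,0,0,0,0],[0,0,0.8,0,0,0],[0,0,1.4,0,0,0],[0,0,1.4,0,0,0],[0,0,1.4,0,0,0]]]'; python3 go.py .5612 -.0581 .0562 71.1
```

```text
time: 18.55
position: [0.5578, -0.0631, 0.1372]
eef_rot: [[0.327, 0.945, -0.002], [0.945, -0.327, -0.001], [-0.002, -0.002, -1.0]]
contact_force: [0.3, -0.5, -0.2]
grip_width: 0.737
time: 18.97
position: [0.5586, -0.0581, 0.1019]
eef_rot: [[0.324, 0.946, -0.004], [0.946, -0.324, 0.0], [-0.001, -0.003, -1.0]]
contact_force: [-0.5, -0.4, -0.6]
grip_width: 0.743
([0.04, 0.11, 1.83], [-0.003, 0.001, 0.0], 'rows', np.float64(1.1))
t 18.97 pos [ 0.5586 -0.0581  0.1019] yaw 71.1 tilt [-0.004  0.   ] F [-0.5 -0.4 -0.6] w 0.743 q7 80.0
```

```bash
python3 -m inch '[[[0.01,0.07,0.2,0,0,0],[0.01,0.07,0.4,0,0,0],[0.01,0.07,0.6,0,0,0],[0.01,0.07,0.8,0,0,0],[0.01,0.07,1,0,0,0],[0.01,0.07,1,0,0,0],[0.01,0.07,1,0,0,0]]]';  python3 go.py .5612 -.0581 .0562 71.1
python3 - <<'E'
from h import *
sd=grab_frame("side")[:,:,::-1]
a=np.radians(-18.9);ex=np.array([np.cos(a),np.sin(a),0]);ey=np.array([-ex[1],ex[0],0])
T=get_obs()["position"]+.0008*ex+[0,0,.0038];f=lambda P:((proj("side",P)-[240,140])*6).round(0).tolist()
print("lid bottom -x+y,-x-y,+x+y",f([T-.032*ex+.032*ey,T-.032*ex-.032*ey,T+.032*ex+.032*ey]))
cv2.imwrite("pics/ins3.png",cv2.resize(sd[140:240,240:345],None,fx=6,fy=6,interpolation=cv2.INTER_CUBIC))
E
```

```text
time: 19.55
position: [0.5614, -0.0588, 0.078]
eef_rot: [[0.324, 0.946, -0.001], [0.946, -0.324, 0.0], [-0.0, -0.001, -1.0]]
contact_force: [-0.2, 1.0, -0.8]
grip_width: 0.74
([0.03, -0.01, 0.87], [-0.001, 0.0, -0.0], 'rows', np.float64(0.5))
t 19.55 pos [ 0.5614 -0.0588  0.078 ] yaw 71.1 tilt [-0.001  0.   ] F [-0.2  1.  -0.8] w 0.74 q7 81.0
lid bottom -x+y,-x-y,+x+y [[328.0, 427.0], [399.0, 336.0], [185.0, 373.0]]
```

View pics/ins3.png

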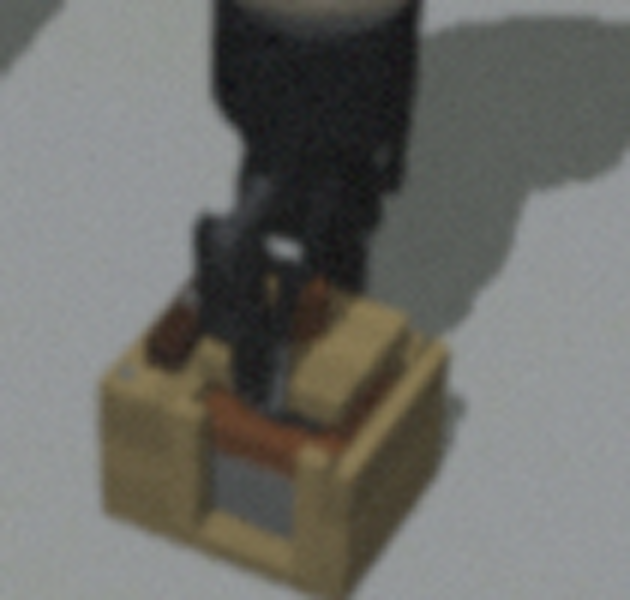

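The lid is level just above the rim; its -x+y bottom corner is at about (335,422) against a predicted (328,427), the same offset as before. Inserting.

```bash
python3 -m inch '[[[0.02,0,0.15,0,0,0],[0.02,0,0.3,0,0,0],[0.02,0,0.45,0,0,0],[0.02,0,0.6,0,0,0],[0.02,0,0.7,0,0,0],[0.02,0,0.8,0,0,0],[0.02,0,0.88,0,0,0],[0.02,0,0.88,0,0,0]]]';  python3 go.py .5612 -.0581 .0562 71.1
```

```text
time: 20.27
position: [0.5618, -0.0584, 0.0563]
eef_rot: [[0.324, 0.946, -0.0], [0.946, -0.324, 0.0], [0.0, -0.0, -1.0]]
contact_force: [0.0, -0.2, -0.8]
grip_width: 0.737
([0.0, -0.03, 0.0], [-0.0, -0.0, -0.0], 'rows', np.float64(0.0))
t 20.27 pos [ 0.5618 -0.0584  0.0563] yaw 71.1 tilt [-0.  0.] F [ 0.  -0.2 -0.8] w 0.737 q7 81.0
```

```bash
python3 -m inch '[[[0,0,0.03,0,0,0],[0,0,0.06,0,0,0],[0,0,0.06,0,0,0]]]'; python3 -m inch '[[[0,0,0,0,0,0],[0,0,0,0,0,0],[0,0,0,0,0,0],[0,0,0,0,0,0],[0,0,0,0,0,0],[0,0,0,0,0,0]]]' -1;  python3 -m inch '[[[0,0,-1,0,0,0],[0,0,-2.5,0,0,0],[0,0,-4,0,0,0],[1,0,-4,0,0,0],[2.5,0,-4,0,0,0],[4,0,-4,0,0,0],[5.5,0,-4,0,0,0],[6.5,0,-4,0,0,0]]]'; python3 go.py .6083 -.074 .15 -14.7
python3 - <<'E'
from h import *
cv2.imwrite("pics/top4.png",grab_frame("top")[:,:,::-1]);cv2.imwrite("pics/side4.png",grab_frame("side")[:,:,::-1])
a,b=cv2.imread("pics/top4.png"),cv2.imread("pics/side4.png")
cv2.imwrite("pics/chk3.png",np.hstack([cv2.resize(i,None,fx=4,fy=4,interpolation=cv2.INTER_CUBIC) for i in(a[165:265,260:360],b[140:240,240:340])]))
E
sed -e 's/top0/top4/' -e '/^sp=/,$d' m.py > m4.py
cat >> m4.py <<'E'
show("btn",ray("top",blob((0,90,10),(16,255,72),(288,190,335,215)),.0915))
show("knob",ray("top",blob((4,110,30),(16,255,255),(289,213,315,243)),.096))
E
python3 m4.py
```

```text
time: 20.52
position: [0.5619, -0.0584, 0.0561]
eef_rot: [[0.324, 0.946, 0.001], [0.946, -0.324, 0.0], [0.001, 0.0, -1.0]]
contact_force: [-4.8, 1.3, 17.8]
grip_width: 0.74
time: 21.02
position: [0.5617, -0.0584, 0.0546]
eef_rot: [[0.324, 0.946, -0.0], [0.946, -0.324, 0.0], [-0.0, -0.0, -1.0]]
contact_force: [-0.9, -1.0, -0.5]
grip_width: 1.002
time: 21.68
position: [0.615, 0.1, 0.1548]
eef_rot: [[0.321, 0.947, 0.0], [0.947, -0.321, 0.002], [0.002, -0.0, -1.0]]
contact_force: [0.8, 0.7, 0.7]
grip_width: 1.002
([-6.68, 1.98, 0.18], [-0.002, -0.001, 1.501], 'rows', np.float64(12.0))
t 21.68 pos [0.615  0.1    0.1548] yaw 71.3 tilt [0.    0.002] F [0.8 0.7 0.7] w 1.002 q7 64.0
cam [0.45273777 0.01283244 0.94065022]
btn rect [array([608.1, -73.1]), array([57.8, 17. ]), np.float64(75.4)]
knob rect [array([561.3, -57.5]), array([18.7, 20.4]), np.float64(46.1)]
```

View pics/chk3.png

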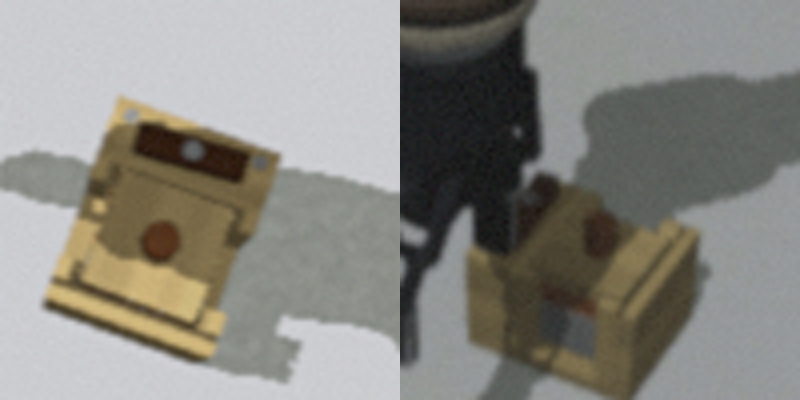

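The lid is home and square in both views: knob at crop (160,241), board below the rim, turnbutton still clear. I move over the turnbutton with the jaws across the bar.

```bash
python3 -m inch '[[[-6.6,2,0,0,0,1.5],[-6.6,2,0,0,0,1.5],[-6.6,2,0,0,0,1.5],[-6.6,2,0,0,0,1.5],[-6.6,2,0,0,0,1.5],[-6.6,2,0,0,0,1.5],[-6.6,2,0,0,0,1.5],[-6.6,2,0,0,0,1.5]]]' 0.2; python3 go.py .6086 -.074 .13 -14.7
```

```text
time: 22.45
position: [0.6078, -0.0782, 0.1547]
eef_rot: [[0.973, 0.231, -0.0], [0.231, -0.973, -0.0], [-0.0, 0.0, -1.0]]
contact_force: [-0.3, -0.0, 0.2]
grip_width: 0.4
([0.07, -0.16, 0.99], [0.0, 0.0, 0.489], 'rows', np.float64(3.9))
t 22.45 pos [ 0.6078 -0.0782  0.1547] yaw 13.3 tilt [-0. -0.] F [-0.3 -0.   0.2] w 0.4 q7 32.0
```

```bash
python3 -m inch '[[[0.05,-0.1,0.3,0,0,0.49],[0.05,-0.1,0.6,0,0,0.49],[0.05,-0.1,1,0,0,0.49],[0.05,-0.1,1,0,0,0.49],[0.05,-0.1,1,0,0,0.49],[0.05,-0.1,1,0,0,0.49],[0.05,-0.1,1,0,0,0.49]]]'; python3 go.py .6086 -.074 .0785 -14.7
```

```text
time: 23.03
position: [0.6089, -0.0746, 0.13]
eef_rot: [[0.97, -0.243, 0.0], [-0.243, -0.97, -0.0], [0.0, 0.0, -1.0]]
contact_force: [-0.7, 0.1, -1.1]
grip_width: 0.402
([-0.02, -0.02, 2.06], [0.0, -0.0, 0.011], 'rows', np.float64(1.2))
t 23.03 pos [ 0.6089 -0.0746  0.13  ] yaw -14.1 tilt [ 0. -0.] F [-0.7  0.1 -1.1] w 0.402 q7 9.0
```

```bash
python3 -m inch '[[[0,-0.02,0.4,0,0,0],[0,-0.02,0.8,0,0,0],[0,-0.02,1.2,0,0,0],[0,-0.02,1.6,0,0,0],[0,-0.02,1.85,0,0,0],[0,-0.02,2,0,0,0],[0,-0.02,2,0,0,0],[0,-0.02,2,0,0,0]]]'; python3 go.py .6086 -.074 .079 -14.7
```

```text
time: 23.7
position: [0.609, -0.0739, 0.0796]
eef_rot: [[0.969, -0.247, -0.0], [-0.247, -0.969, -0.0], [-0.0, 0.0, -1.0]]
contact_force: [0.1, -0.2, 1.5]
grip_width: 0.398
([-0.01, 0.01, 0.03], [0.0, 0.0, 0.007], 'rows', np.float64(0.1))
t 23.7 pos [ 0.609  -0.0739  0.0796] yaw -14.3 tilt [-0. -0.] F [ 0.1 -0.2  1.5] w 0.398 q7 11.0
```

```bash
python3 -m inch '[[[0,0,0,0,0,0],[0,0,0,0,0,0],[0,0,0,0,0,0],[0,0,0,0,0,0],[0,0,0,0,0,0]]]' 1 40; python3 -m inch '[[[0,0,0,0,0,-0.06],[0,0,0,0,0,-0.14],[0,0,0,0,0,-0.22],[0,0,0,0,0,-0.3],[0,0,0,0,0,-0.38],[0,0,0,0,0,-0.46],[0,0,0,0,0,-0.46]]]'; python3 go.py .6086 -.074 .079 69.5
```

```text
time: 24.12
position: [0.6083, -0.0736, 0.0804]
eef_rot: [[0.969, -0.247, -0.001], [-0.247, -0.969, 0.001], [-0.001, -0.001, -1.0]]
contact_force: [-4.2, 1.0, 5.7]
grip_width: 0.174
time: 24.7
position: [0.6083, -0.0736, 0.0804]
eef_rot: [[0.977, 0.213, -0.001], [0.213, -0.977, 0.001], [-0.001, -0.001, -1.0]]
contact_force: [-5.1, 1.2, 6.7]
grip_width: 0.175
([0.01, 0.02, 0.06], [-0.001, -0.0, -0.998], 'rows', np.float64(8.0))
t 24.7 pos [ 0.6083 -0.0736  0.0804] yaw 12.3 tilt [-0.001  0.001] F [-5.1  1.2  6.7] w 0.175 q7 33.0
```

```bash
python3 -m inch '[[[0,0,0,0,0,-0.08],[0,0,0,0,0,-0.17],[0,0,0,0,0,-0.26],[0,0,0,0,0,-0.35],[0,0,0,0,0,-0.44],[0,0,0,0,0,-0.53],[0,0,0,0,0,-0.53]]]'; python3 go.py .6083 -.0736 .0804 69.5;  python3 -m inch '[[[0,0,0,0,0,-0.08],[0,0,0,0,0,-0.17],[0,0,0,0,0,-0.26],[0,0,0,0,0,-0.35],[0,0,0,0,0,-0.44],[0,0,0,0,0,-0.48],[0,0,0,0,0,-0.48]]]'; python3 go.py .6083 -.0736 .0804 70.5
```

```text
time: 25.28
position: [0.6083, -0.0736, 0.0804]
eef_rot: [[0.736, 0.677, -0.001], [0.677, -0.736, 0.001], [-0.0, -0.001, -1.0]]
contact_force: [-5.7, -0.1, 7.2]
grip_width: 0.169
([0.0, -0.0, -0.0], [-0.001, -0.0, -0.469], 'rows', np.float64(3.8))
t 25.28 pos [ 0.6083 -0.0736  0.0804] yaw 42.6 tilt [-0.001  0.001] F [-5.7 -0.1  7.2] w 0.169 q7 57.0
time: 25.87
position: [0.6083, -0.0736, 0.0804]
eef_rot: [[0.343, 0.939, -0.001], [0.939, -0.343, 0.001], [0.0, -0.001, -1.0]]
contact_force: [-5.8, 2.1, 7.3]
grip_width: 0.172
([0.0, -0.0, -0.0], [-0.001, -0.0, -0.01], 'rows', np.float64(0.1))
t 25.87 pos [ 0.6083 -0.0736  0.0804] yaw 69.9 tilt [-0.001  0.001] F [-5.8  2.1  7.3] w 0.172 q7 79.0
```

```bash
python3 -m inch '[[[0,0,0,0,0,0],[0,0,0,0,0,0],[0,0,0,0,0,0],[0,0,0,0,0,0],[0,0,0,0,0,0]]]' 0.2; python3 -m inch '[[[0,0,-0.5,0,0,0],[0,0,-1.5,0,0,0],[0,0,-3,0,0,0],[0,0,-4.5,0,0,0],[-2,0,-5,0,0,0],[-4,0,-5,0,0,0],[-5.5,0,-5,0,0,0],[-7,0,-5,0,0,0]]]'; python3 -m inch '[[[-1,0,0,0,0,0],[-1,0,0,0,0,0],[-1,0,0,0,0,0],[-1,0,0,0,0,0]]]'
python3 - <<'E'
from h import *
cv2.imwrite("pics/top5.png",grab_frame("top")[:,:,::-1]);cv2.imwrite("pics/side5.png",grab_frame("side")[:,:,::-1])
a,b=cv2.imread("pics/top5.png"),cv2.imread("pics/side5.png")
cv2.imwrite("pics/chk4.png",np.hstack([cv2.resize(i,None,fx=4,fy=4,interpolation=cv2.INTER_CUBIC) for i in(a[165:265,260:360],b[140:240,240:340])]))
E
sed -e 's/top0/top5/' -e '/^sp=/,$d' m.py > m5.py
cat >> m5.py <<'E'
show("btn",ray("top",blob((0,90,10),(16,255,72),(293,185,325,226)),.0915))
o=get_obs();print(o["contact_force"],o["dq"].round(1),o["time"],o["position"])
E
python3 m5.py
```

```text
time: 26.28
position: [0.6092, -0.0737, 0.0798]
eef_rot: [[0.343, 0.939, 0.0], [0.939, -0.343, -0.0], [0.0, 0.0, -1.0]]
contact_force: [0.5, -0.7, -0.9]
grip_width: 0.403
time: 26.95
position: [0.5519, -0.2306, 0.2066]
eef_rot: [[0.342, 0.94, 0.002], [0.94, -0.342, -0.001], [0.0, 0.002, -1.0]]
contact_force: [1.3, -0.3, -0.8]
grip_width: 0.404
time: 27.28
position: [0.5442, -0.2518, 0.2053]
eef_rot: [[0.343, 0.939, 0.001], [0.939, -0.343, 0.001], [0.001, 0.001, -1.0]]
contact_force: [0.3, 0.1, -0.3]
grip_width: 0.4
cam [0.45273777 0.01283244 0.94065022]
btn rect [array([608. , -73.5]), array([15.6, 58.8]), np.float64(69.4)]
[0.47418041 0.13511926 0.54324784] [-0.3  0.2  0.   0.2  0.1 -0.2  0.2] 27.3833 [ 0.54455893 -0.25086385  0.20498219]
```

View pics/chk4.png

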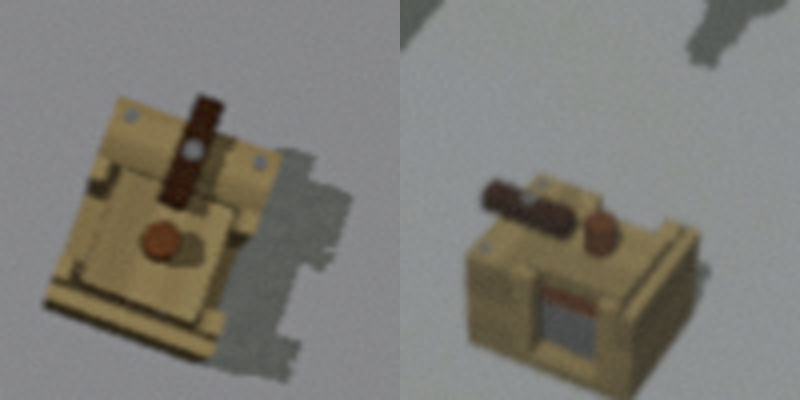

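The bar now lies across the lid at about 1.54 rad. Lid flat and square, arm clear and still, so I'm handing in.

```bash
python3 -c "
from plant import *
print(sign_off())"
```

```text
the job is handed in; nothing more can be done
None
```

The sample is packed: the tin, spacer frame and lid (knob up) were each lowered into the pocket and let go there. I then turned the turnbutton across the lid, opened the gripper and moved the arm clear. I handed in at about 27.4 s of the 72 s allowed; no verdict is reported.

- **Parts:** each part's release height matched its home height to within about 1 mm. After each release I took a picture, and it showed the part flat and square in the pocket. The last picture shows the lid board and knob in place.
- **Centring:** after release the tin's centre measured about 1.2 mm from the crate's centre and the knob's within 1 mm. The spacer measured about 2.7 mm off, less certain because its outline came out 2–4 mm too large in shadow. The limit is 4 mm. I took no further spacer reading; the lid went in on top at its expected height.
- **Turnbutton:** it measured about 88° (1.54 rad) from clear, against the 1.25 rad needed.
- **Forces:** the highest wrist force I read was about 18 N, as the lid was seated. The arm was touching nothing at the end.
- **Disagreements:** during the tin's insertion a force of about 3 N showed light contact with the −x wall, and I shifted it about 1 mm. The side camera's predicted corners were about 2 mm off throughout, within the calibration tolerance.
- **Not checked:** I did not re-measure the round tin, tape roll or cutter at the end; the arm never went near them.

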